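# Set the spirit level gently on the long riser

## Robot

A 6-joint arm with a two-finger parallel gripper is mounted at the origin on a cart in front of the work surface, level with it; the furniture and walls round the work are solid. World frame = base frame: x ahead of the robot, y to its left, z up, the work surface at z = 0. Lengths are in m, angles in rad, forces in N, time in s.
With the tool pointing down it reaches from about 0.325 to 0.775 m from the base axis. Payload 5.5 kg.
Tool frame: the origin (TCP) lies midway between the tips of the shut fingers; the grasp point (between the pads) lies 19 mm behind it (r.tcp_to_grasp is the distance from the TCP to the grasp point, in m); z points along the fingers, y is the line along which they close (so a half turn about z gives the same grasp; the last joint's range is limited). The gripper opens to 85 mm and grips with 20 to 120 N. Pads are 22 mm wide; open, the fingers measure 114 mm over their backs; the gripper's body (76 mm by 85 mm) begins 54 mm behind the grasp point. The pads swing forward as they close: fully open they stand 13 mm farther back than shut.
Start: joints at [1.177, 0.091, 1.231, -0, 1.82, -0.057], TCP at [0.198, 0.566, 0.231] pointing down, gripper open.
Joint ranges: [-2.87, 2.87], [-0.86, 2.18], [0.17, 2.46], [-1.51, 4.65], [0.06, 2.69], [-2.65, 2.65]. Speed limits (rad/s): [2.57, 2.57, 3.01, 3.14, 3.14, 3.14].

## Interface

Orientations are given as a unit quaternion [w, x, y, z].
In Python, from cell import r gives the robot as it stands. The module is installed in compiled form; this text tells all that it offers.
- The arm moves only by the tool drive_tool, never from a script. Its argument "increments" is a list of rows, each a list of 6 numbers: the shift along the tool's x, y, z in m, then the turn, a rotation vector about the tool's x, y, z in units of 5 degrees (1.0 is 5 degrees). In form: [[x, y, z, rx, ry, rz], ...]. A call has 1 to 5 rows; each row is the pose to reach, as a shift and turn from the pose commanded when the call began, along the tool's axes at that moment; what a row does not reach only later rows make up. A row lasts 1/8 s, in which the tool goes at most 62.5 mm and 10.7 degrees, less where a joint would pass 70% of its speed; a pose out of reach is approached as far as the arm can. A call with a gripper value outside its range is refused whole. "hand" is the finger opening in m, from 0 to 0.0854, set as the call begins (left out, the last holds). The fingers move at their own pace and stop on an object; the grip force is fixed at half the most. Time passes only in rows, so rows that repeat a pose let the fingers close. It gives the time, the measured TCP pose, the force, the opening and the grip force at its end, in the units of the state.
- r.state(): the state, without advancing time (a new reading comes with each control period).
- r.get_image(name): name is "scene" or "side" or "wrist"; returns a dict with "image" (384x512x3 uint8, red, green, blue), "fx", "fy", "cx", "cy" (pixels), "dist" ([k1, k2, p1, p2, k3] as OpenCV has them; the pictures are not rectified), "pose" (4x4, takes a point from camera to world coordinates). Camera axes: x right, y down, z forward; pixel columns grow to the right and rows downward; lengths in m; the calibration is good to about 2 mm. A picture is of the moment at which its call begins. There is no depth.
- r.finish_job(): hands the job in; it is judged then, once.
The state is a dict: "clock": time; "joint_positions": joint angles; "joint_vel": joint speeds; "joint_torque": joint torques, N m; "tcp_pos": TCP position; "eef_rot": TCP orientation; "force": force on the tool from outside, world axes, zero at the start; "torque": the same for the moment, N m; "width": opening from 0.0 (shut) to 1.0 (fully open); "finger_force": force on a finger pad.
Only numpy, scipy, OpenCV 4.12 (cv2) and the standard library are available. Lean on these libraries where they do the work, as an engineer would, in place of code of your own. Each camera call takes 0.05 s, during which the arm holds its last target. There are 200 camera calls.

## Task

Check the longer of the two plywood risers: pick up the yellow spirit level that lies in front among the work (not the one by the wall) and set it upright on the middle of the long riser's top, lying lengthwise along it, then let go. Its vials are fragile: squeeze it with no more than 45 N and set it down softly, without dropping or pressing it. Do not shift either riser.

Things in the scene. Friction and masses are not known exactly. Their poses are not given: they have to be found in the camera images.
- level: yellow spirit level in the front half of the bench (not the one at the back wall): bar 230 mm long (y axis), 24 mm thick (x), 44 mm tall (z), 0.26 kg, standing on its long edge; origin at the centre of its underside. Fragile: grip at most 45 N; push or knock between it and the long riser at most 70 N; a drop on it of more than about 15 mm (0.5 m/s) is too hard.
- long_riser: the longer loose plywood riser, a low open bench stand: flat top 240 mm long (its y axis) and 90 mm wide (x), 70 mm high, 0.9 kg; origin at the centre of its underside on the bench. A wall cabinet overhangs the back of the bench beyond x = 0.6, 0.49 m up: keep the wrist clear of it by moving between things in straight lines rather than in wide arcs.
- long_riser_top (a point): centre of the upper face of the long riser's top, 70 mm above the bench; axes as the long riser's.
- short_riser: a like riser but only 150 mm long (y), 90 mm wide, 70 mm high, 0.6 kg; origin at the centre of its underside. To be left alone.

How it is judged:
At the end, for the whole second after the job is handed in: The level stands upright (within 6 degrees) at rest on the long riser's top, its centre within 20 mm of the top's centre and its length within 10 degrees of the riser's length, either end first, and released (horizontal distance between level and long_riser_top below 0.02 m and angle between the y axis of level and the y axis of long_riser, either way round below 0.175 rad and z of level in the frame of long_riser_top between -0.005 and 0.005 m and angle between level's own z axis and vertical below 0.1 rad and linear speed of level below 0.02 m/s); the robot touches nothing.
It fails at once if the level is squeezed with more than 45 N (judged, with slack, as over 120 N summed over both fingers) (contact force between the fingers and level above 120 N).
It fails at once if the level is dropped or pressed on the long riser with more than 70 N (contact force between level and long_riser above 70 N).
It fails at once if the level falls on the long riser from more than about 15 mm (moves faster than 0.5 m/s within 40 mm of the top's centre) (linear speed of level above 0.5 m/s and horizontal distance between level and long_riser_top below 0.04 m).
It fails at once if the long riser is shifted by more than 25 mm (distance of long_riser from where it was at the start of the episode above 0.025 m).
It fails at once if the short riser is shifted by more than 25 mm (distance of short_riser from where it was at the start of the episode above 0.025 m).
It also fails if it takes over 43 s, if anything falls off the work surface, if the arm or the gripper's body presses on something with over 40 N, if the wrist force passes 120 N, or if a joint passes its speed limit or range.

## Working session

There is one attempt and no reset: what is moved stays moved. The work goes in short steps, Python scripts to look and compute and a tool call to move; the robot and the scene stay as the last step left them, time stands still between calls to the robot, and variables do not carry over. Pictures are saved under pics/ and viewed, at most 10 in all, crops included, and the job is handed in when it is done.

Besides the shell and the picture viewer there is one more tool, called after "Request:" in YAML: its name, and indented under it one key for each argument. drive_tool: Moves the arm, as the interface text tells. Its arguments: {"type":"object","properties":{"increments":{"type":"array"},"hand":{"type":"number"}},"required":["increments"]}

```bash
mkdir -p pics
cat > h.py <<'E'
from cell import r
import numpy as np, cv2, pickle
def shot(n,f):
    d=r.get_image(n); pickle.dump(d,open(f'pics/{f}.pkl','wb'))
    cv2.imwrite(f'pics/{f}.png',cv2.cvtColor(d['image'],cv2.COLOR_RGB2BGR)); return d
def world(f,px,z):
    d=pickle.load(open(f'pics/{f}.pkl','rb'))
    K=np.array([[d['fx'],0,d['cx']],[0,d['fy'],d['cy']],[0,0,1]])
    u=cv2.undistortPoints(np.array(px,float).reshape(-1,1,2),K,np.array(d['dist'])).reshape(-1,2)
    T=np.array(d['pose']); o=T[:3,3]
    v=np.c_[u,np.ones(len(u))]@T[:3,:3].T
    return o+v*((np.broadcast_to(z,len(u))-o[2])/v[:,2])[:,None]
E
python3 - <<'E'
from h import *
np.set_printoptions(precision=3,suppress=True)
a=shot('scene','s0');b=shot('side','d0');shot('wrist','w0')
print(r.state(),a['pose'],b['pose'],r.tcp_to_grasp)
cv2.imwrite('pics/c0.png',cv2.resize(np.vstack([cv2.imread('pics/s0.png'),]),(800,600)))
cv2.imwrite('pics/c1.png',cv2.resize(np.vstack([cv2.imread('pics/d0.png'),]),(800,600)))
E
```

```text
{'clock': 0.15, 'joint_positions': array([ 1.177,  0.092,  1.232, -0.   ,  1.82 , -0.057]), 'joint_vel': array([-0.   , -0.002, -0.003, -0.001, -0.004,  0.002]), 'joint_torque': array([  0.002, -45.937, -41.852,  -0.   ,   0.01 ,  -0.   ]), 'tcp_pos': array([0.198, 0.566, 0.23 ]), 'eef_rot': array([-0.   ,  0.168,  0.986, -0.001]), 'force': array([ 0.322,  0.717, -0.117]), 'torque': array([-0.023, -0.02 ,  0.045]), 'finger_force': 0.0, 'width': 1.0005304742524754} [[ 0.438 -0.608  0.662 -0.351]
 [-0.899 -0.289  0.33  -0.394]
 [-0.009 -0.739 -0.673  0.934]
 [ 0.     0.     0.     1.   ]] [[-0.99  -0.062  0.125  0.334]
 [-0.14   0.406 -0.903  1.039]
 [ 0.005 -0.912 -0.41   0.568]
 [ 0.     0.     0.     1.   ]] 0.0187
```

View pics/c0.png

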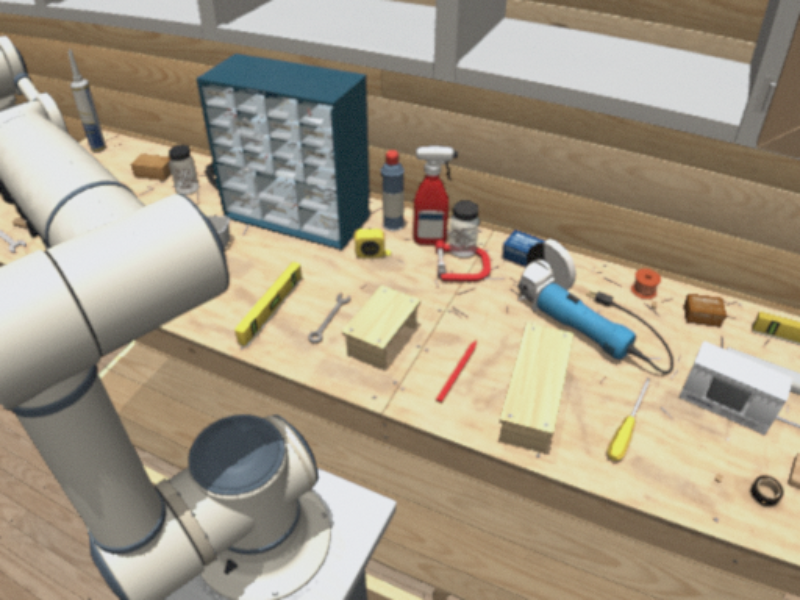

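View pics/c1.png

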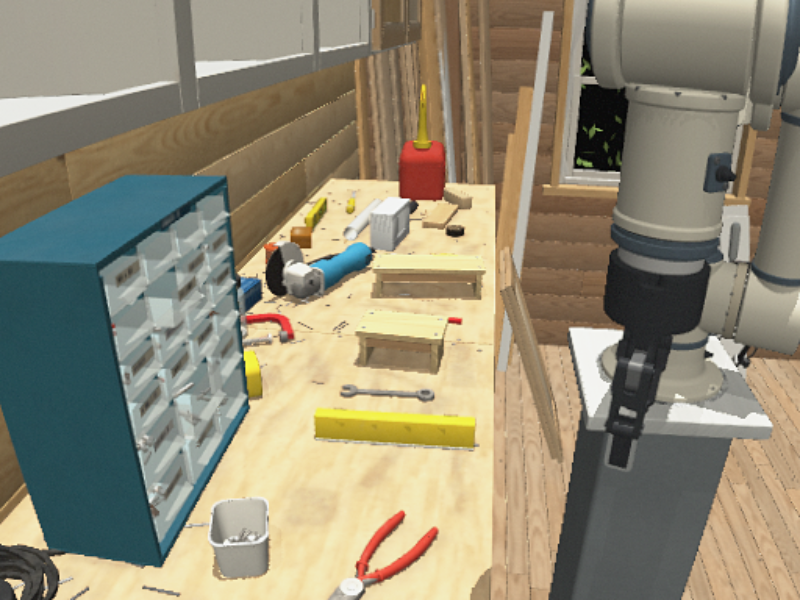

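The scene view shows the front level at about (270,303) and the long riser at about (537,380), both in 800x600 pixels. The short riser is at about (380,325). I'll zoom in for the corners.

Run:
```python
import cv2,numpy as np
i=cv2.imread('pics/s0.png')
a=cv2.resize(i[155:245,145:205],None,fx=6,fy=6,interpolation=cv2.INTER_CUBIC)
b=cv2.resize(i[200:290,312:377],None,fx=6,fy=6,interpolation=cv2.INTER_CUBIC)
cv2.imwrite('pics/c2.png',np.hstack([a,b]))
```

```text
(no output)
```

View pics/c2.png

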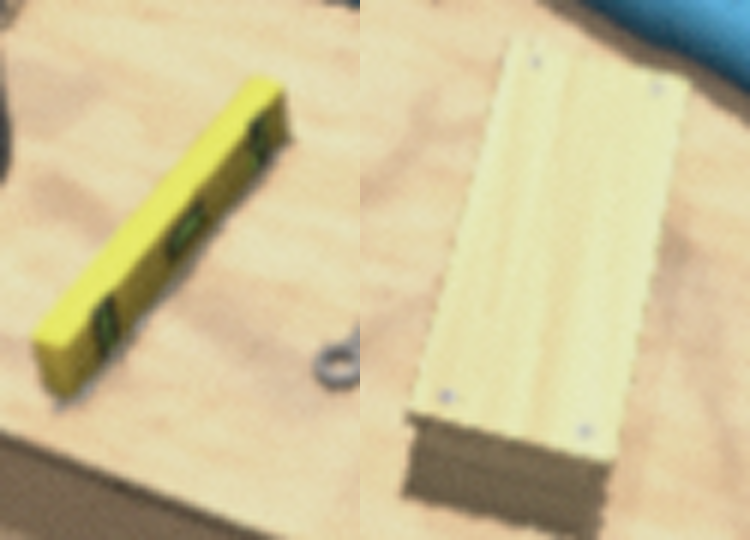

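The level's top corners in the crop are (35,336), (72,350), (288,90) and (252,77). The riser's top corners are (412,412), (610,463), (688,82) and (510,40).

Run:
```python
from h import *
np.set_printoptions(precision=4,suppress=True)
def go(n,c,off,z):
    p=world('s0',np.array(c)/6+np.array(off)-.4,z)
    m=p.mean(0); l=(p[2]+p[3]-p[0]-p[1])/2; w=(p[1]+p[2]-p[0]-p[3])/2
    print(n,m,'len',np.linalg.norm(l),'wid',np.linalg.norm(w),'yaw',np.degrees(np.arctan2(l[1],l[0])))
go('level',[(35,336),(72,350),(288,90),(252,77)],(145,155),.044)
go('riser',[(412,412),(610,463),(688,82),(510,40)],(312-60,200),.07)
from scipy.spatial.transform import Rotation as R
q=r.state()['eef_rot'];print(R.from_quat(np.roll(q,-1)).as_matrix())
```

```text
level [0.437  0.2603 0.044 ] len 0.2239163752638269 wid 0.02371819502000137 yaw 2.499477085632057
riser [ 0.4434 -0.298   0.07  ] len 0.23908207592725375 wid 0.08675004484278444 yaw 6.7769302635737105
[[-0.9438  0.3305 -0.0006]
 [ 0.3305  0.9438 -0.0014]
 [ 0.0001 -0.0015 -1.    ]]
```

Request:
drive_tool:
  increments:
    - [-0.046, -0.03, 0.005, 0, 0, -0.9]
    - [-0.092, -0.06, 0.01, 0, 0, -1.8]
    - [-0.138, -0.09, 0.015, 0, 0, -2.7]
    - [-0.184, -0.12, 0.02, 0, 0, -3.6]
    - [-0.23, -0.15, 0.025, 0, 0, -4.36]
  hand: 0.0854

```text
clock: 0.78
tcp_pos: [0.3665, 0.3472, 0.2058]
eef_rot: [-0.0, -0.023, 1.0, -0.0]
force: [0.2, 0.3, 0.5]
width: 0.999
finger_force: 0.0
```

```bash
cat >> h.py <<'E'
from scipy.spatial.transform import Rotation as R
def rel(xyz,yaw_y):
    "tool-frame shift and turn (5 deg units) to TCP xyz, tool down, tool y axis at yaw_y deg"
    s=r.state(); M=R.from_quat(np.roll(s['eef_rot'],-1)); a=np.radians(yaw_y)
    y=np.array([np.cos(a),np.sin(a),0]); z=np.array([0,0,-1.])
    T=R.from_matrix(np.c_[np.cross(y,z),y,z])
    print('clk',round(s['clock'],2),'tcp',s['tcp_pos'].round(4),'q6',s['joint_positions'][5].round(2),'F',s['force'].round(1),'move',M.inv().apply(np.array(xyz)-s['tcp_pos']).round(4),((M.inv()*T).as_rotvec(degrees=True)/5).round(3))
E
python3 -c "
from h import *
rel([.437,.260,.15],92.5)"
```

```text
clk 0.78 tcp [0.3665 0.3472 0.2058] q6 -0.93 F [0.2 0.3 0.5] move [-0.0664 -0.0903  0.0558] [-0.002 -0.002  0.03 ]
```

Request:
drive_tool:
  increments:
    - [-0.03, -0.04, 0.02, 0, 0, 0]
    - [-0.055, -0.075, 0.04, 0, 0, 0]
    - [-0.0664, -0.0903, 0.0558, 0, 0, 0]
    - [-0.0664, -0.0903, 0.0558, 0, 0, 0]

```text
clock: 1.27
tcp_pos: [0.4357, 0.2607, 0.1487]
eef_rot: [-0.002, -0.021, 1.0, -0.001]
force: [-0.2, -0.1, -0.1]
width: 0.997
finger_force: 0.0
```

```bash
python3 -c "
from h import *
shot('wrist','w1'); rel([.437,.260,.15],92.5)"
```

```text
clk 1.32 tcp [0.4356 0.2617 0.15  ] q6 -1.14 F [0.6 1.2 0.5] move [-0.0014 -0.0018 -0.    ] [ 0.001 -0.019 -0.005]
```

View pics/w1.png

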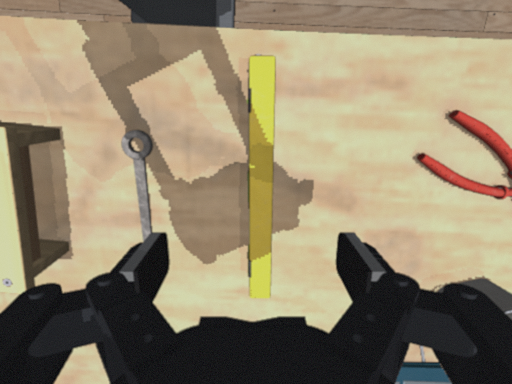

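The wrist view shows the level between the fingers. Its top corners are at about (250,56), (275,56), (271,297) and (250,297), though the left edge partly shows the side face.

Run:
```python
from h import *
np.set_printoptions(precision=4,suppress=True)
p=world('w1',[(250,56),(275,56),(271,297),(250,297)],.044);print(p,p.mean(0))
a,b=(p[0]+p[1])/2,(p[2]+p[3])/2;d=b-a;print(np.linalg.norm(d),np.degrees(np.arctan2(d[1],d[0])))
```

```text
[[0.3272 0.2533 0.044 ]
 [0.3263 0.2734 0.044 ]
 [0.5526 0.2839 0.044 ]
 [0.5536 0.2625 0.044 ]] [0.4399 0.2683 0.044 ]
0.22657964508348447 2.483882219986757
```

Request:
drive_tool:
  increments:
    - [-0.003, 0.002, 0.045, 0, 0, 0]
    - [-0.003, 0.002, 0.085, 0, 0, 0]
    - [-0.003, 0.002, 0.115, 0, 0, 0]
    - [-0.003, 0.002, 0.132, 0, 0, 0]
    - [-0.003, 0.002, 0.138, 0, 0, 0]

```text
clock: 1.95
tcp_pos: [0.4386, 0.2645, 0.0125]
eef_rot: [-0.0, -0.023, 1.0, 0.0]
force: [0.2, 0.3, -0.5]
width: 1.002
finger_force: 0.0
```

Request:
drive_tool:
  increments:
    - [0, 0, 0, 0, 0, 0]
    - [0, 0, 0, 0, 0, 0]
    - [0, 0, 0, 0, 0, 0]
    - [0, 0, 0, 0, 0, 0]
  hand: 0.04

```text
clock: 2.45
tcp_pos: [0.4393, 0.2636, 0.013]
eef_rot: [0.0, -0.022, 1.0, 0.0]
force: [-0.1, 0.5, 0.3]
width: 0.47
finger_force: 0.0
```

```bash
python3 -c "
from h import *
rel([.4385,.264,.012],92.5)"
```

```text
clk 2.45 tcp [0.4393 0.2636 0.013 ] q6 -1.14 F [-0.1  0.5  0.3] move [0.0008 0.0004 0.001 ] [ 0.004  0.009 -0.001]
```

Request:
drive_tool:
  increments:
    - [0, 0, 0, 0, 0, 0]
    - [0, 0, 0, 0, 0, 0]
  hand: 0.026

```text
clock: 2.7
tcp_pos: [0.4393, 0.2643, 0.0131]
eef_rot: [0.0, -0.022, 1.0, 0.001]
force: [-0.3, 2.6, 2.2]
width: 0.304
finger_force: 1.8
```

Request:
drive_tool:
  increments:
    - [0, 0, 0, 0, 0, 0]
    - [0, 0, 0, 0, 0, 0]
  hand: 0.0235

```text
clock: 2.95
tcp_pos: [0.4393, 0.2642, 0.0132]
eef_rot: [0.001, -0.022, 1.0, 0.001]
force: [-0.4, 5.8, 4.2]
width: 0.279
finger_force: 14.7
```

Request:
drive_tool:
  increments:
    - [0, 0, 0, 0, 0, 0]
    - [0, 0, 0, 0, 0, 0]
  hand: 0.022

```text
clock: 3.2
tcp_pos: [0.4393, 0.2642, 0.0133]
eef_rot: [0.001, -0.022, 1.0, 0.001]
force: [-1.0, 3.7, 4.7]
width: 0.271
finger_force: 57.3
```

Request:
drive_tool:
  increments:
    - [0, 0, 0, 0, 0, 0]
    - [0, 0, 0, 0, 0, 0]
  hand: 0.0231

```text
clock: 3.45
tcp_pos: [0.4393, 0.2642, 0.0132]
eef_rot: [0.001, -0.022, 1.0, 0.001]
force: [-0.5, 4.8, 5.8]
width: 0.269
finger_force: 50.4
```

Request:
drive_tool:
  increments:
    - [0, 0, 0, 0, 0, 0]
    - [0, 0, 0, 0, 0, 0]
  hand: 0.0237

```text
clock: 3.7
tcp_pos: [0.4393, 0.264, 0.0131]
eef_rot: [0.001, -0.022, 1.0, 0.0]
force: [-1.7, 4.7, 5.1]
width: 0.28
finger_force: 17.3
```

Request:
drive_tool:
  increments:
    - [0, 0, 0, 0, 0, 0]
    - [0, 0, 0, 0, 0, 0]
  hand: 0.0233

```text
clock: 3.95
tcp_pos: [0.4393, 0.264, 0.0132]
eef_rot: [0.001, -0.022, 1.0, 0.0]
force: [-1.1, 4.2, 5.2]
width: 0.28
finger_force: 20.2
```

Request:
drive_tool:
  increments:
    - [0, 0, -0.005, 0, 0, 0]
    - [0, 0, -0.02, 0, 0, 0]
    - [0, 0, -0.045, 0, 0, 0]
    - [0, 0, -0.075, 0, 0, 0]
    - [0, 0, -0.1, 0, 0, 0]
  hand: 0.0231

```text
clock: 4.58
tcp_pos: [0.439, 0.263, 0.1139]
eef_rot: [0.0, -0.022, 1.0, -0.0]
force: [1.0, 0.4, -2.8]
width: 0.279
finger_force: 25.7
```

Request:
drive_tool:
  increments:
    - [0, 0, -0.03, 0, 0, 0]
    - [0, 0, -0.05, 0, 0, 0]
    - [0, 0, -0.06, 0, 0, 0]
    - [0, 0, -0.06, 0, 0, 0]

```text
clock: 5.08
tcp_pos: [0.4391, 0.2635, 0.1727]
eef_rot: [0.0, -0.022, 1.0, 0.0]
force: [-0.1, -0.3, -3.1]
width: 0.274
finger_force: 25.7
```

Run:
```python
from h import *
shot('side','d1'); shot('wrist','w2')
a=cv2.imread('pics/w2.png');b=cv2.imread('pics/d1.png')
cv2.imwrite('pics/c3.png',cv2.resize(np.hstack([a,b]),(800,300),interpolation=cv2.INTER_AREA))
rel([.443,-.298,.19],96.8)
```

```text
clk 5.17 tcp [0.4386 0.2633 0.1712] q6 -1.14 F [-0.8 -0.1 -3.9] move [ 0.0201 -0.561  -0.0183] [-0.01  -0.022 -0.86 ]
```

View pics/c3.png

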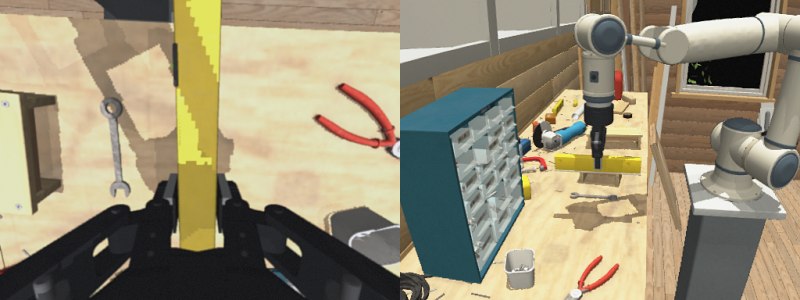

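The level is held straight in the fingers, central and horizontal. Next I'll carry it across.

Request:
drive_tool:
  increments:
    - [0.001, -0.03, 0, 0, 0, 0]
    - [0.003, -0.075, 0, 0, 0, -0.1]
    - [0.004, -0.12, 0, 0, 0, -0.2]
    - [0.006, -0.17, 0, 0, 0, -0.3]
    - [0.008, -0.22, 0, 0, 0, -0.4]

```text
clock: 5.8
tcp_pos: [0.4399, 0.0419, 0.1711]
eef_rot: [-0.001, -0.04, 0.999, -0.0]
force: [0.9, -0.6, -3.0]
width: 0.28
finger_force: 26.0
```

Request:
drive_tool:
  increments:
    - [0.002, -0.05, 0, 0, 0, 0]
    - [0.004, -0.1, 0, 0, 0, -0.1]
    - [0.006, -0.145, 0, 0, 0, -0.2]
    - [0.007, -0.175, 0, 0, 0, -0.3]
    - [0.008, -0.19, 0, 0, 0, -0.4]

```text
clock: 6.42
tcp_pos: [0.4468, -0.1482, 0.1708]
eef_rot: [-0.001, -0.056, 0.998, 0.0]
force: [0.1, 0.3, -2.6]
width: 0.274
finger_force: 26.1
```

Run:
```python
from h import *
shot('wrist','w3')
rel([.443,-.298,.17],96.8)
print(r.state()['joint_positions'])
```

```text
clk 6.47 tcp [ 0.4467 -0.1492  0.1708] q6 -2.08 F [-0.4 -0.6 -1.9] move [ 0.0203 -0.1475  0.0009] [-0.002 -0.033 -0.082]
[-3.93430731e-01 -2.61149372e-01  1.67018921e+00 -1.53420778e-03
  1.73496611e+00 -2.07599177e+00]
```

View pics/w3.png

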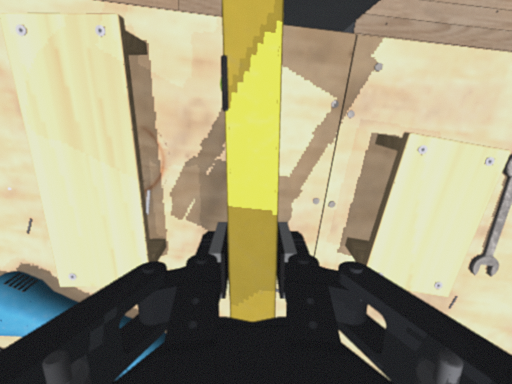

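The long riser is on the left of this view, with top corners at about (5,15), (121,14) and (53,283). Its right edge runs down to (147,265), and the screws are at (21,30), (100,30) and (72,276).

Run:
```python
from h import *
np.set_printoptions(precision=4,suppress=True)
p=world('w3',[(5,15),(121,14),(53,283),(147,265),(21,30),(100,30),(72,276)],.07);print(p)
for i,j in((0,2),(1,3),(4,6)):
    d=p[j]-p[i];print(np.linalg.norm(d),np.degrees(np.arctan2(d[1],d[0])))
print('centre', (p[1]+p[2])/2,(p[5]+p[6])/2)
q=world('w3',[(225,100),(281,100),(229,300),(275,300)],.2-.044);print(q)
# scene screws
s=world('s0',np.array([(447,397),(585,430),(657,88),(535,62)])/6+np.array([252,200])-.4,.07);print(s,s.mean(0))
```

```text
[[ 0.3333 -0.3494  0.07  ]
 [ 0.322  -0.2632  0.07  ]
 [ 0.5662 -0.3327  0.07  ]
 [ 0.5363 -0.2416  0.07  ]
 [ 0.3421 -0.3389  0.07  ]
 [ 0.3348 -0.2794  0.07  ]
 [ 0.5563 -0.3139  0.07  ]]
0.2335237330886794 4.114510961101705
0.21544757969064754 5.75456588874364
0.2156722308454075 6.649390571264383
centre [ 0.4441 -0.2979  0.07  ] [ 0.4456 -0.2966  0.07  ]
[[ 0.3758 -0.1715  0.156 ]
 [ 0.3724 -0.1418  0.156 ]
 [ 0.5002 -0.1581  0.156 ]
 [ 0.4968 -0.1282  0.156 ]]
[[ 0.3339 -0.2808  0.07  ]
 [ 0.3419 -0.34    0.07  ]
 [ 0.5561 -0.3149  0.07  ]
 [ 0.548  -0.2557  0.07  ]] [ 0.445  -0.2978  0.07  ]
```

Request:
drive_tool:
  increments:
    - [0.005, -0.04, 0, 0, 0, 0]
    - [0.011, -0.085, 0, 0, 0, 0]
    - [0.016, -0.125, 0, 0, 0, -0.1]
    - [0.0186, -0.147, 0, 0, 0, -0.1]
    - [0.0186, -0.147, 0, 0, 0, -0.1]

```text
clock: 7.1
tcp_pos: [0.4454, -0.2952, 0.1714]
eef_rot: [-0.001, -0.06, 0.998, 0.001]
force: [-0.1, -0.1, -2.0]
width: 0.278
finger_force: 26.3
```

Run:
```python
from h import *
rel([.4448,-.2975,.083],96.7)
```

```text
clk 7.1 tcp [ 0.4454 -0.2952  0.1714] q6 -2.34 F [-0.1 -0.1 -2. ] move [ 0.0007 -0.0023  0.0884] [ 0.019 -0.016  0.04 ]
```

Request:
drive_tool:
  increments:
    - [0, -0.001, 0.02, 0, 0, 0]
    - [0, -0.002, 0.042, 0, 0, 0]
    - [0, -0.002, 0.062, 0, 0, 0]
    - [0, -0.002, 0.074, 0, 0, 0]
    - [0, -0.002, 0.08, 0, 0, 0]

```text
clock: 7.72
tcp_pos: [0.4458, -0.2962, 0.0914]
eef_rot: [-0.0, -0.061, 0.998, 0.0]
force: [-0.4, 0.6, -2.4]
width: 0.277
finger_force: 26.4
```

Request:
drive_tool:
  increments:
    - [0, 0, 0.001, 0, 0, 0]
    - [0, 0, 0.002, 0, 0, 0]
    - [0, 0, 0.003, 0, 0, 0]
    - [0, 0, 0.004, 0, 0, 0]
    - [0, 0, 0.005, 0, 0, 0]

```text
clock: 8.35
tcp_pos: [0.446, -0.2969, 0.0876]
eef_rot: [0.0, -0.061, 0.998, -0.0]
force: [-0.5, 1.1, -2.8]
width: 0.272
finger_force: 26.4
```

Request:
drive_tool:
  increments:
    - [0, 0, 0.0005, 0, 0, 0]
    - [0, 0, 0.001, 0, 0, 0]
    - [0, 0, 0.0015, 0, 0, 0]
    - [0, 0, 0.002, 0, 0, 0]
    - [0, 0, 0.0025, 0, 0, 0]

```text
clock: 8.98
tcp_pos: [0.446, -0.2968, 0.085]
eef_rot: [-0.0, -0.061, 0.998, -0.0]
force: [-0.3, 0.1, -3.0]
width: 0.274
finger_force: 26.4
```

Request:
drive_tool:
  increments:
    - [0, 0, 0.0005, 0, 0, 0]
    - [0, 0, 0.001, 0, 0, 0]
    - [0, 0, 0.0015, 0, 0, 0]
    - [0, 0, 0.0015, 0, 0, 0]

```text
clock: 9.48
tcp_pos: [0.4459, -0.2968, 0.0834]
eef_rot: [-0.0, -0.061, 0.998, 0.0]
force: [-0.1, -0.1, -2.1]
width: 0.277
finger_force: 26.4
```

Request:
drive_tool:
  increments:
    - [0, 0, 0.0005, 0, 0, 0]
    - [0, 0, 0.001, 0, 0, 0]
    - [0, 0, 0.001, 0, 0, 0]

```text
clock: 9.85
tcp_pos: [0.446, -0.2968, 0.0832]
eef_rot: [0.0, -0.061, 0.998, -0.0]
force: [-2.7, 1.8, 2.7]
width: 0.274
finger_force: 27.0
```

The force has gone from -2 N to +2.7 N, so the level is resting on the riser. I'll release it now.

Request:
drive_tool:
  increments:
    - [0, 0, 0, 0, 0, 0]
    - [0, 0, 0, 0, 0, 0]
  hand: 0.0265

```text
clock: 10.1
tcp_pos: [0.4462, -0.2969, 0.0826]
eef_rot: [0.0, -0.061, 0.998, -0.0]
force: [0.9, 0.8, -0.2]
width: 0.308
finger_force: 0.0
```

Request:
drive_tool:
  increments:
    - [0, 0, 0, 0, 0, 0]
    - [0, 0, 0, 0, 0, 0]
    - [0, 0, 0, 0, 0, 0]
    - [0, 0, 0, 0, 0, 0]
  hand: 0.06

```text
clock: 10.6
tcp_pos: [0.446, -0.2968, 0.0825]
eef_rot: [0.0, -0.061, 0.998, -0.0]
force: [-0.5, 0.3, -0.9]
width: 0.701
finger_force: 0.0
```

Request:
drive_tool:
  increments:
    - [0, 0, -0.01, 0, 0, 0]
    - [0, 0, -0.03, 0, 0, 0]
    - [0, 0, -0.06, 0, 0, 0]
    - [0, 0, -0.09, 0, 0, 0]
    - [0, 0, -0.1, 0, 0, 0]

```text
clock: 11.22
tcp_pos: [0.4469, -0.2975, 0.1866]
eef_rot: [0.002, -0.061, 0.998, -0.002]
force: [-0.4, 0.4, 0.1]
width: 0.702
finger_force: 0.0
```

Run:
```python
from h import *
shot('wrist','w4'); rel([.4448,-.2975,.183],96.7)
```

```text
clk 11.28 tcp [ 0.4468 -0.2975  0.1865] q6 -2.34 F [ 0.  -0.6  1.6] move [0.002  0.0002 0.0035] [-0.044  0.046  0.061]
```

View pics/w4.png

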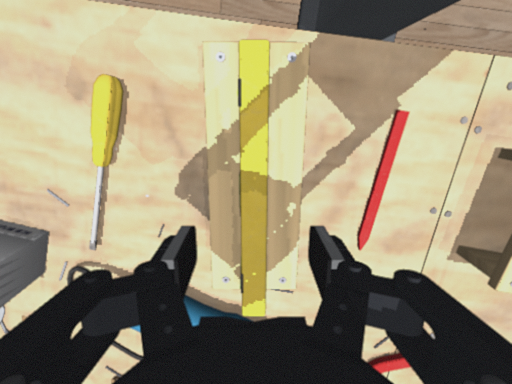

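The level stands on the riser with its top ends at about (255,40) and (254,316). The riser screws are at (221,57), (291,57), (283,280) and (226,280).

Run:
```python
from h import *
np.set_printoptions(precision=4,suppress=True)
l=world('w4',[(240,40),(270,40),(266,316),(243,316)],.114);s=world('w4',[(221,57),(291,57),(283,280),(226,280)],.07)
for p in(l,s):
    d=p[2]+p[3]-p[0]-p[1];print(p.mean(0),np.linalg.norm(d)/2,np.degrees(np.arctan2(d[1],d[0])))
```

```text
[ 0.4476 -0.2964  0.114 ] 0.22784071872682476 7.082530982492793
[ 0.4459 -0.2961  0.07  ] 0.21620982533580574 6.835340263239784
```

The level is about 2 mm off centre and within 0.3° of the riser's length, so I'm handing in.

```bash
python3 -c "
from cell import r
print(r.finish_job())"
```

```text
the job is handed in; nothing more can be done
None
```

The level stands released on the middle of the long riser, about 2 mm off centre and 0.3° off its length by the last picture, and the job is handed in at about 11 s; while I set the grip, one reading showed 57 N per finger for about half a second (over the 45 N asked, under the 120 N summed limit), and the level was carried at about 26 N.

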